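Comb scattered glass-fibre rods into line against the lay-up board's lip

ROBOT

A 6-joint arm with a two-finger parallel gripper is mounted at the origin on the work surface. World frame = base frame: x ahead of the robot, y to its left, z up, the work surface at z = 0. Lengths are in m, angles in rad, forces in N, time in s.
With the tool pointing down it reaches from about 0.35 to 0.85 m from the base axis. Payload 8.1 kg.
Tool frame: the origin (TCP) lies on the centre line of the jaws, within the pads' length; the fingertips stand 17 mm ahead of it and the grasp point (between the pads) lies 2 mm behind it; z points along the fingers, y is the line along which they close (so a half turn about z gives the same grasp; the last joint's range is limited). The gripper opens to 93 mm and grips with 3 to 60 N. Pads are 15 mm wide; open, the fingers measure 128 mm over their backs; the gripper's body (75 mm by 188 mm) begins 65 mm behind the grasp point.
Start: joints at [-1.427, 0.13, 1.488, -0, 1.523, -0.085], TCP at [0.136, -0.584, 0.204] pointing down, gripper open.
Joint ranges: [-2.96, 2.96], [-0.89, 2.26], [0.02, 2.5], [-1.34, 4.48], [0, 2.73], [-2.66, 2.66]. Speed limits (rad/s): [2.39, 2.39, 2.79, 3.14, 3.14, 3.14].

INTERFACE

Orientations are given as a rotation vector (axis times angle).
In Python, from plant import status, eyes, robot gives the robot as it stands. The module is installed in compiled form; this text tells all that it offers.
- The arm moves only by the tool servo_tool, never from a script. Its argument "plan" is text: rows parted by semicolons, each of 4 numbers parted by spaces: the shift along the tool's x, y, z in m, then the turn about the tool's z in degrees. A call has 1 to 12 rows; each row is the pose to reach, as a shift and turn from the pose commanded when the call began, along the tool's axes at that moment; what a row does not reach only later rows make up. A row lasts 1/12 s, in which the tool goes at most 41.7 mm and 7.16 degrees, less where a joint would pass 70% of its speed; a pose out of reach is approached as far as the arm can. A call with a gripper value outside its range is refused whole. "grip" is the closure, from -1 (fully open) to 1 (shut), set as the call begins (left out, the last holds). The fingers move at their own pace and stop on an object; "grip_force" is the grip in N (left out, the last holds). Time passes only in rows, so rows that repeat a pose let the fingers close. It gives the time, the measured TCP pose, the force, the opening and the grip force at its end, in the units of the state.
- status.read_state(): the state, without advancing time (a new reading comes with each control period).
- eyes.read_camera(name): name is "scene" or "top" or "wrist"; returns a dict with "image" (420x560x3 uint8, blue, green, red), "fovy" (degrees; the focal length in pixels is half the picture's height over the tangent of half this angle, whatever the lens; pixels are square), "cx", "cy" (the principal point, pixels), "world_from_camera" (4x4, takes a point from camera to world coordinates); the wrist camera has in their place "hand_eye" (4x4, takes a point from camera to tool coordinates, whose origin is the TCP and whose axes are the flange's). Camera axes: x right, y down, z forward; pixel columns grow to the right and rows downward; lengths in m; the calibration is good to about 2 mm. The wrist camera is an equidistant fisheye: a pixel r from the principal point sees the ray r / f radians off the axis. A picture is of the moment at which its call begins: read the wrist's pose just before it. There is no depth.
- robot.close_job(): hands the job in; it is judged then, once.
The state is a dict: "t": time; "q": joint angles; "dq": joint speeds; "joint_torque": joint torques, N m; "tool_pos": TCP position; "orientation": TCP orientation; "force": force on the tool from outside, world axes, zero at the start; "wrist_torque": the same for the moment, N m; "opening": finger opening in m; "gripper_force": force on a finger pad.
Only numpy, scipy, OpenCV 4.12 (cv2) and the standard library are available. Lean on these libraries where they do the work, as an engineer would, in place of code of your own. Each camera call takes 0.05 s, during which the arm holds its last target. There are 200 camera calls.

TASK

Take the hand rake and comb the four rods scattered on the lay-up board up against the lip along its far edge, until they lie flat there as close parallel rows, side by side and in line with the lip. Touch the rods with nothing but the rake, and leave the tub, tape and jar where they are. Then stand the rake upright on the bench again, clear of the board, and let go.

Things in the scene. Friction and masses are not known exactly. Their poses are not given: they have to be found in the camera images.
- board: fixed flat grey lay-up board, 320 mm (x) by 320 mm (y), 12 mm thick, lying on the bench, somewhat turned. Origin: centre of its underside, on the bench (z = 0); its top is 12 mm up. A fixed wooden lip runs along its whole far edge (+x, away from the robot), parallel to the board's y axis; the other three edges have no lip.
- lip (a point): foot of the lip's inner face at mid-length, on the board's top: 138 mm from the board's origin along +x, 12 mm up; axes as the board's. The lip is 22 mm wide and stands 16 mm above the board's top.
- rod_a: one of four identical loose rods, pale moulded glass-fibre, square section 16 x 16 mm, 130 mm long, about 65 g. Origin at its centre (20 mm above the bench when flat on the board); its length runs along its own y axis.
- rod_b: one of four identical loose rods, pale moulded glass-fibre, square section 16 x 16 mm, 130 mm long, about 65 g. Origin at its centre (20 mm above the bench when flat on the board); its length runs along its own y axis.
- rod_c: one of four identical loose rods, pale moulded glass-fibre, square section 16 x 16 mm, 130 mm long, about 65 g. Origin at its centre (20 mm above the bench when flat on the board); its length runs along its own y axis.
- rod_d: one of four identical loose rods, pale moulded glass-fibre, square section 16 x 16 mm, 130 mm long, about 65 g. Origin at its centre (20 mm above the bench when flat on the board); its length runs along its own y axis.
- rake: loose hand rake, about 0.3 kg, standing on its tines on the bench beside the board. Wooden head 190 (y) x 46 (x) x 20 mm, underside 40 mm above the tine tips. Two rows of nine steel tines, 8 mm thick, 22 mm apart: outer faces at x = -21 and +21 mm, ends at y = -92 and +92 mm. Origin: centre, level with the tine tips (on the bench). Same either way round.
- rake_grip (a point): point to hold the rake, 98 mm above its origin, in its pale upright wooden grip, which is 26 mm thick (rake x, the way to pinch it) by 46 mm wide (rake y) and spans 58 to 134 mm above the tine tips. Axes as the rake's.
- tub: bystander: white open plastic mixing tub, 100 mm across, 100 mm high, standing on the bench at the side of the board where the rake is not. Origin: centre of its underside.
- tape: bystander: cardboard-coloured roll of tape lying flat, 110 mm across, 24 mm high. Origin: centre of its underside.
- jar: bystander: amber jar with black cap, 70 mm across, 110 mm high. Origin: centre of its underside.
Not all that is in view belongs to the job. Leave any pink or yellow look-alike of the rod_d alone. What is shaped like the rod_c but blue is not meant.

How it is judged:
On the way, in this order (a step that is already met when the one before it is completed fails the run):
1. the rake is picked up off the bench in the gripper (height (world z) of rake above 0.03 m and contact force between the fingers and rake above 1 N), for 0.2 s.
2. with the rake still in the gripper, all four rods have been combed flat, side by side and parallel against the lip (angle between the y axis of each of rod_a, rod_b, rod_c, rod_d and the y axis of board, either way round below 0.1 rad and x of rod_a in the frame of board between 0.07 and 0.138 m and y of rod_a in the frame of board between -0.11 and 0.11 m and z of each of rod_a, rod_b, rod_c, rod_d in the frame of board below 0.026 m and x of rod_b in the frame of board between 0.07 and 0.138 m and y of rod_b in the frame of board between -0.11 and 0.11 m and x of rod_c in the frame of board between 0.07 and 0.138 m and y of rod_c in the frame of board between -0.11 and 0.11 m and x of rod_d in the frame of board between 0.07 and 0.138 m and y of rod_d in the frame of board between -0.11 and 0.11 m and contact force between the fingers and rake above 1 N), for 0.2 s.
At the end, for the whole second after the job is handed in: All four rods lie flat and still on the board, within 0.1 rad of the lip's direction, centres within 68 mm of the lip's inner face (packed rods reach 56 mm) and 110 mm of the board's middle line; the rake is released, upright within 0.1 rad and still, on the bench, not on the board (angle between the y axis of each of rod_a, rod_b, rod_c, rod_d and the y axis of board, either way round below 0.1 rad and x of rod_a in the frame of board between 0.07 and 0.138 m and y of rod_a in the frame of board between -0.11 and 0.11 m and z of each of rod_a, rod_b, rod_c, rod_d in the frame of board below 0.026 m and x of rod_b in the frame of board between 0.07 and 0.138 m and y of rod_b in the frame of board between -0.11 and 0.11 m and x of rod_c in the frame of board between 0.07 and 0.138 m and y of rod_c in the frame of board between -0.11 and 0.11 m and x of rod_d in the frame of board between 0.07 and 0.138 m and y of rod_d in the frame of board between -0.11 and 0.11 m and linear speed of each of rod_a, rod_b, rod_c, rod_d, rake below 0.02 m/s and height (world z) of rake below 0.006 m and angle between rake's own z axis and vertical below 0.1 rad); the robot touches nothing.
It fails at once if a rod is touched by the gripper or arm instead of the rake (contact force between any of the fingers, the arm and rod_a above 0.5 N or contact force between any of the fingers, the arm and rod_b above 0.5 N or contact force between any of the fingers, the arm and rod_c above 0.5 N or contact force between any of the fingers, the arm and rod_d above 0.5 N).
It fails at once if the tub, tape or jar is moved more than 20 mm or tipped (distance of any of tub, tape, jar from where it was at the start of the episode above 0.02 m or angle between any of tub, tape, jar's own z axis and vertical above 0.3 rad).
It also fails if it takes over 54 s, if anything falls off the work surface, if the arm or the gripper's body presses on something with over 40 N, if the wrist force passes 120 N, or if a joint passes its speed limit or range.

## Working session

There is one attempt and no reset: what is moved stays moved. The work goes in short steps, Python scripts to look and compute and a tool call to move; the robot and the scene stay as the last step left them, time stands still between calls to the robot, and variables do not carry over. Pictures are saved under pics/ and viewed, at most 10 in all, crops included, and the job is handed in when it is done.

Besides the shell and the picture viewer there is one more tool, called by a JSON object that holds its "op" and its "data". servo_tool: Moves the arm, as the interface text tells. Its arguments: {"type":"object","properties":{"plan":{"type":"string"},"grip":{"type":"number"},"grip_force":{"type":"number"}},"required":["plan"]}

```bash
mkdir -p pics; cat > h.py <<'E'
import numpy as np, cv2
from scipy.spatial.transform import Rotation as R
from plant import status, eyes, robot
def ray(c,u,v):
    f=c["image"].shape[0]/2/np.tan(np.radians(c["fovy"])/2)
    M=np.array(c["world_from_camera"]); d=M[:3,:3]@np.array([(u-c["cx"])/f,(v-c["cy"])/f,1.]); return M[:3,3],d
def onz(c,u,v,z):
    o,d=ray(c,u,v); return o+d*(z-o[2])/d[2]
def proj(c,p):
    f=c["image"].shape[0]/2/np.tan(np.radians(c["fovy"])/2)
    q=np.linalg.inv(np.array(c["world_from_camera"]))@np.append(p,1); return f*q[0]/q[2]+c["cx"],f*q[1]/q[2]+c["cy"]
E
python3 - <<'E'
from h import *
import pickle
s=status.read_state(); print({k:np.round(v,3) for k,v in s.items()})
for n in("top","scene"):
    c=eyes.read_camera(n); cv2.imwrite(f"pics/{n}0.png",c["image"]); pickle.dump(c,open(n+".pkl","wb")); print(n,c["fovy"],c["cx"],c["cy"],np.round(c["world_from_camera"],3))
E
```

```text
{'t': np.float64(0.0), 'q': array([-1.427,  0.131,  1.489, -0.   ,  1.523, -0.085]), 'dq': array([ 0.001, -0.   , -0.001,  0.001, -0.001, -0.   ]), 'joint_torque': array([ 2.0000e-03, -5.5985e+01, -4.9175e+01,  7.7000e-02,  3.6000e-02,
       -0.0000e+00]), 'tool_pos': array([ 0.136, -0.584,  0.203]), 'orientation': array([-3.119, -0.358,  0.   ]), 'force': array([0.507, 0.034, 0.228]), 'wrist_torque': array([ 0.019,  0.014, -0.01 ]), 'gripper_force': np.float64(0.0), 'opening': np.float64(0.093)}
top 42.21604887731392 281.95201820279 217.05129353366604 [[ 1.200e-02 -9.870e-01  1.600e-01  3.880e-01]
 [-1.000e+00 -1.200e-02  1.000e-03  6.900e-02]
 [ 1.000e-03 -1.600e-01 -9.870e-01  1.438e+00]
 [ 0.000e+00  0.000e+00  0.000e+00  1.000e+00]]
scene 50.718341039930074 280.90413665895636 208.24826255104173 [[-0.858  0.344 -0.382  1.061]
 [ 0.514  0.582 -0.631  0.842]
 [ 0.006 -0.737 -0.676  0.931]
 [ 0.     0.     0.     1.   ]]
```

View pics/top0.png

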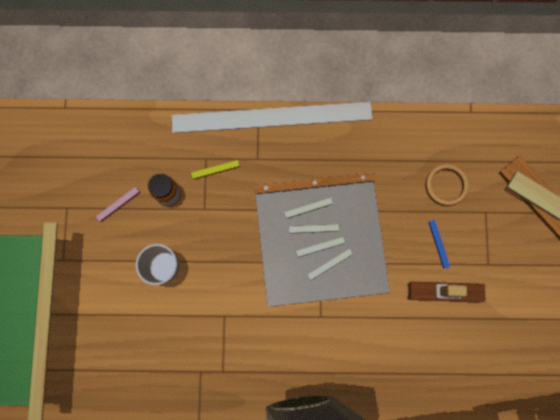

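View pics/scene0.png

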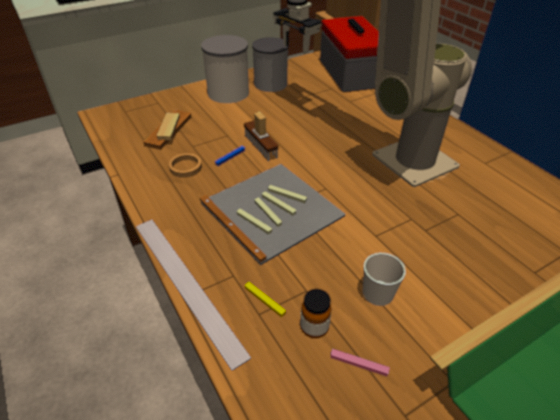

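The top view shows four pale rods on the board at (308,208), (314,229), (320,247) and (330,264), with the lip at (315,183).
- **Rake candidates:** the dark head with a pale grip at (447,292), or the brush-like object at (540,195), which has no tines and is cut by the frame. I choose (447,292), the one beside the board.
- **Rod look-alikes, left alone:** yellow (215,169), pink (118,204), blue (439,244).
- **Bystanders:** tub (157,264), jar (163,190), tape (447,185).

```bash
cat > meas.py <<'E'
from h import *
def rods(c,z=.028):
    """pale blobs on board, world centre & angle of long axis"""
    im=c["image"]; hsv=cv2.cvtColor(im,cv2.COLOR_BGR2HSV)
    m=((hsv[...,2]>140)&(hsv[...,1]<90)).astype(np.uint8); m[:, :250]=0; m[:,395:]=0; m[:175]=0; m[310:]=0
    out=[]
    for k in cv2.findContours(m,0,1)[0]:
        if cv2.contourArea(k)<60: continue
        w=np.array([onz(c,*p,z)[:2] for p in k[:,0].astype(float)])
        r=cv2.minAreaRect(w.astype(np.float32)*1000); out.append((np.round(r[0],1),np.round(cv2.boxPoints(r),0).tolist(),cv2.contourArea(k)))
    return out
E
python3 - <<'E'
from meas import *
import pickle
c=pickle.load(open("top.pkl","rb")); im=c["image"]; hsv=cv2.cvtColor(im,cv2.COLOR_BGR2HSV)
for r in rods(c): print(r)
# board: low-saturation grey
m=((hsv[...,1]<60)&(hsv[...,2]>60)).astype(np.uint8); m[:,:245]=0;m[:,400:]=0;m[:170]=0;m[315:]=0
m=cv2.morphologyEx(m,cv2.MORPH_CLOSE,np.ones((9,9)))
k=max(cv2.findContours(m,0,1)[0],key=cv2.contourArea)
w=np.array([onz(c,*p,.012)[:2] for p in k[:,0].astype(float)],np.float32)*1000
r=cv2.minAreaRect(w); print("board",r,cv2.boxPoints(r).round(0).tolist())
# rake
g=cv2.cvtColor(im,cv2.COLOR_BGR2GRAY)
print("rakecrop hsv",hsv[291,415],hsv[291,457],hsv[300,470],hsv[310,450])
m=(hsv[...,2]<105).astype(np.uint8);m[:,:400]=0;m[:,495:]=0;m[:275]=0;m[312:]=0
m=cv2.morphologyEx(m,cv2.MORPH_OPEN,np.ones((3,3)))
for k in cv2.findContours(m,0,1)[0]:
    if cv2.contourArea(k)<200: continue
    w=np.array([onz(c,*p,.06)[:2] for p in k[:,0].astype(float)],np.float32)*1000
    r=cv2.minAreaRect(w); print("rake",r)
a=cv2.resize(im[275:312,400:495],None,fx=8,fy=8,interpolation=2)
s=pickle.load(open("scene.pkl","rb"))["image"]
b=cv2.resize(s[100:170,225:295],None,fx=4,fy=4,interpolation=2)
o=np.zeros((580,760,3),np.uint8);o[:296]=a;o[300:580,:280]=b
b=cv2.resize(im[165:312,245:400],None,fx=1.9,fy=1.9);o[300:300+b.shape[0],300:300+b.shape[1]]=b[:280]
cv2.imwrite("pics/crop.png",o)
E
```

```text
(array([496.3, -54.1]), [[453.0, -3.0], [523.0, -115.0], [539.0, -105.0], [470.0, 7.0]], 302.0)
(array([464.7,  66.6]), [[384.0, 106.0], [397.0, 8.0], [545.0, 27.0], [533.0, 125.0]], 1356.5)
(array([541.8, -29.8]), [[514.0, 30.0], [551.0, -95.0], [570.0, -90.0], [532.0, 36.0]], 283.5)
(array([589.7, -12.6]), [[576.0, 54.0], [583.0, -80.0], [603.0, -79.0], [596.0, 55.0]], 290.0)
(array([644. ,   2.3]), [[615.0, 63.0], [654.0, -64.0], [673.0, -59.0], [634.0, 69.0]], 283.0)
board ((561.60693359375, -32.48460388183594), (316.6215515136719, 317.83575439453125), 7.064488410949707) [[385.0, 106.0], [424.0, -210.0], [738.0, -171.0], [699.0, 145.0]]
rakecrop hsv [ 12 181  97] [ 20 119 172] [ 12 180  88] [ 16 158 160]
rake ((423.6048583984375, -395.6380615234375), (44.774269104003906, 85.05000305175781), 0.6871429681777954)
rake ((425.3525390625, -285.0652770996094), (72.672607421875, 41.69883346557617), 88.56222534179688)
```

View pics/crop.png

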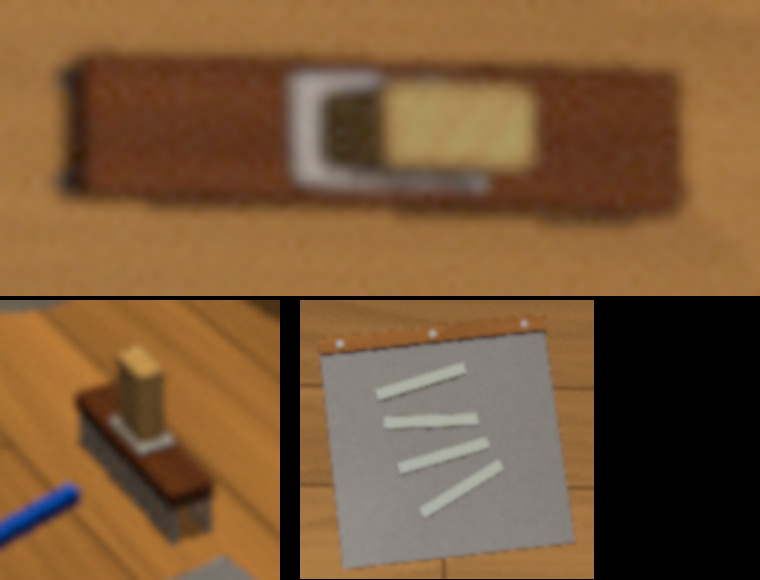

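The crop confirms the rake: dark head with steel tines and a pale grip, crop pixel (460,125), beside the board. The four pale rods lie between the lip and the board's middle.

```bash
cat >> h.py <<'E'
def go(x,y,z,yaw):
    """tool-frame shift & turn to reach TCP x,y,z with rake y-axis yaw (deg); jaw line = rake x (mod 180)"""
    s=status.read_state(); Rm=R.from_rotvec(s["orientation"]).as_matrix()
    d=Rm.T@(np.array([x,y,z])-s["tool_pos"]); cur=np.degrees(np.arctan2(Rm[1,1],Rm[0,1]))
    t=-((yaw-cur+90)%180-90)
    print("t %.2f pos %s q6 %.2f tilt %.4f shift %s turn %.2f force %s open %.4f"%(s["t"],s["tool_pos"].round(4),s["q"][5],np.arccos(min(1,-Rm[2,2])),d.round(4),t,np.round(s["force"],1),s["opening"]))
E
python3 - <<'E'
from h import *
import pickle
c=pickle.load(open("top.pkl","rb"))
for p in [(256.6,192.9),(375,181.8),(267.1,306),(389.2,292.4)]: print(onz(c,*p,.012).round(4))
go(.4245,-.3435,.204,0)
E
```

```text
[0.6835 0.1388 0.012 ]
[ 0.7178 -0.1785  0.012 ]
[0.3853 0.1058 0.012 ]
[ 0.4239 -0.2109  0.012 ]
t 0.10 pos [ 0.136  -0.5838  0.2032] q6 -0.09 tilt 0.0017 shift [ 0.3355 -0.1686 -0.0005] turn -76.89 force [ 0.4  0.1 -0.5] open 0.0930
```

{"op": "servo_tool", "data": {"plan": "0.028 -0.014 0 -6.4; 0.056 -0.028 0 -12.8; 0.084 -0.042 0 -19.2; 0.112 -0.056 0 -25.6; 0.14 -0.07 0 -32; 0.168 -0.084 0 -38.4; 0.196 -0.098 0 -44.8; 0.224 -0.112 0 -51.2; 0.252 -0.126 0 -57.6; 0.28 -0.14 0 -64; 0.308 -0.154 0 -70.5; 0.3355 -0.1685 0 -77", "grip": -1}}

```text
t: 1.1
tool_pos: [0.4255, -0.3428, 0.2037]
orientation: [-2.213, -2.229, 0.0]
force: [1.5, -1.2, -0.2]
opening: 0.0928
gripper_force: 0.0
```

{"op": "servo_tool", "data": {"plan": "0 0 0 0; 0 0 0 0; 0 0 0 0"}}

```text
t: 1.35
tool_pos: [0.4242, -0.3442, 0.2038]
orientation: [-2.22, -2.222, 0.001]
force: [-0.2, -0.8, -0.5]
opening: 0.0929
gripper_force: 0.0
```

```bash
python3 - <<'E'
from h import *
go(.4245,-.3435,.204,0)
s=status.read_state(); c=eyes.read_camera("wrist"); cv2.imwrite("pics/w1.png",c["image"]); im=c["image"]
f=210/np.radians(c["fovy"]/2); f2=210/np.tan(np.radians(c["fovy"])/2); print(c["fovy"],f,f2,c["cx"],c["cy"])
H=np.array(c["hand_eye"]); W=np.eye(4); W[:3,:3]=R.from_rotvec(s["orientation"]).as_matrix(); W[:3,3]=s["tool_pos"]
M=W@H; print(M.round(3))
# predicted pixels of grip-top corners
for dx in(-.013,.013):
  for dy in (-.023,.023):
    q=np.linalg.inv(M)@np.array([.4245+dx,-.3435+dy,.134,1]); th=np.arctan2(np.hypot(q[0],q[1]),q[2]); r=f2*th; n=np.hypot(q[0],q[1]); print(dx,dy,c["cx"]+r*q[0]/n,c["cy"]+r*q[1]/n)
E
```

```text
t 1.35 pos [ 0.4242 -0.3442  0.2038] q6 -0.78 tilt 0.0009 shift [ 0.0007  0.0003 -0.0002] turn 0.05 force [-0.2 -0.8 -0.5] open 0.0929
65.70646984690485 366.2383240427295 325.19226210127806 281.93618038426445 212.35844832827857
[[ 1.     0.002 -0.     0.424]
 [ 0.002 -0.967 -0.256 -0.274]
 [-0.     0.256 -0.967  0.383]
 [ 0.     0.     0.     1.   ]]
-0.013 -0.023 266.25188565394774 244.01659844175
-0.013 0.023 265.6092129412319 188.50906139071293
0.013 -0.023 298.069283938885 244.07592399004974
0.013 0.023 298.9523610835113 188.57460383794847
```

View pics/w1.png

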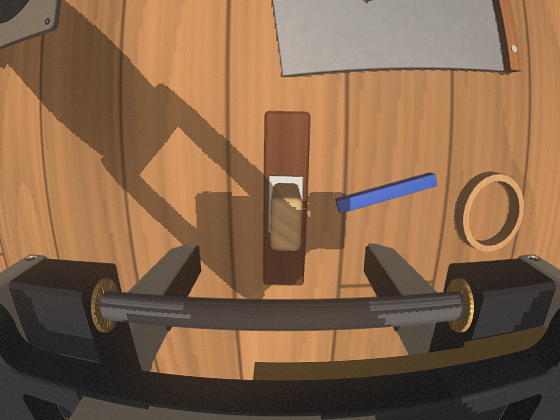

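The wrist view shows the rake under the gripper, with its head from (287,111) to (285,284) and its grip around (287,215). I'll refine the pose by casting the head's corners onto the plane of its top.

```bash
python3 - <<'E'
from h import *
im=cv2.imread("pics/w1.png"); s=status.read_state()
c=dict(cx=281.936,cy=212.358,f=325.192)
H=np.array(eyes.read_camera("wrist")["hand_eye"]); W=np.eye(4); W[:3,:3]=R.from_rotvec(s["orientation"]).as_matrix(); W[:3,3]=s["tool_pos"]; M=W@H
def wz(u,v,z):
    a,b=u-c["cx"],v-c["cy"]; r=np.hypot(a,b)+1e-9; t=r/c["f"]; d=M[:3,:3]@np.array([a/r*np.sin(t),b/r*np.sin(t),np.cos(t)]); return M[:3,3]+d*(z-M[2,3])/d[2]
hsv=cv2.cvtColor(im,cv2.COLOR_BGR2HSV); print(hsv[140,287],hsv[270,287],hsv[140,330],hsv[230,287],hsv[190,287],hsv[230,330])
m=((hsv[...,0]<13)&(hsv[...,1]>140)&(hsv[...,2]<140)).astype(np.uint8); m[:,:255]=0;m[:,318:]=0;m[:100]=0;m[292:]=0
m=cv2.morphologyEx(m,cv2.MORPH_OPEN,np.ones((3,3)))
ks=[k for k in cv2.findContours(m,0,1)[0] if cv2.contourArea(k)>100]
pts=np.vstack(ks)[:,0].astype(float); print(len(ks),pts.min(0),pts.max(0))
w=np.array([wz(*p,.06)[:2] for p in pts],np.float32)*1000
print(cv2.minAreaRect(w))
for u,v in[(272,250),(302,250),(303,197)]: print(wz(u,v,.134).round(4))
E
```

```text
[ 11 139 136] [ 10 132  83] [ 14 140 187] [ 16 118 149] [ 16 108 109] [ 14 136 124]
2 [265. 117.] [308. 174.]
((428.4349365234375, -291.56768798828125), (57.09455108642578, 42.544307708740234), 89.61741638183594)
[ 0.4158 -0.3722  0.134 ]
[ 0.4405 -0.3722  0.134 ]
[ 0.4405 -0.3277  0.134 ]
```

{"op": "servo_tool", "data": {"plan": "-0.005 0.003 0 0; -0.005 0.003 0.015 0; -0.005 0.003 0.03 0; -0.005 0.003 0.045 0; -0.005 0.003 0.06 0; -0.005 0.003 0.075 0; -0.005 0.003 0.09 0; -0.005 0.003 0.1 0; -0.005 0.003 0.108 0; -0.005 0.003 0.108 0; -0.005 0.003 0.108 0"}}

```text
t: 2.37
tool_pos: [0.4274, -0.3495, 0.0962]
orientation: [-2.22, -2.223, 0.0]
force: [-0.3, 1.1, 0.7]
opening: 0.0929
gripper_force: 0.0
```

{"op": "servo_tool", "data": {"plan": "0 0 0 0; 0 0 0 0; 0 0 0 0; 0 0 0 0; 0 0 0 0; 0 0 0 0; 0 0 0 0; 0 0 0 0; 0 0 0 0; 0 0 0 0; 0 0 0 0; 0 0 0 0", "grip": 1, "grip_force": 45}}

```text
t: 3.37
tool_pos: [0.4276, -0.3491, 0.0961]
orientation: [-2.219, -2.224, 0.0]
force: [-0.2, 0.1, 0.0]
opening: 0.0256
gripper_force: 44.8
```

{"op": "servo_tool", "data": {"plan": "0 0 -0.01 0; 0 0 -0.025 0; 0 0 -0.04 0; 0 0 -0.055 0; 0 0 -0.07 0; 0 0 -0.08 0; 0 0 -0.08 0; 0 0 -0.08 0; 0 0 -0.08 0"}}

```text
t: 4.12
tool_pos: [0.4272, -0.3487, 0.1751]
orientation: [-2.218, -2.222, 0.0]
force: [0.6, 0.8, -2.9]
opening: 0.0257
gripper_force: 44.8
```

{"op": "servo_tool", "data": {"plan": "0.015 0 0 0; 0.045 -0.001 0 -0.5; 0.075 -0.002 0 -1; 0.105 -0.003 0 -2; 0.135 -0.004 0 -2.5; 0.165 -0.005 0 -3; 0.195 -0.006 0 -4; 0.225 -0.007 0 -5; 0.255 -0.008 0 -5.5; 0.28 -0.0085 0 -6; 0.295 -0.0085 0 -6.5; 0.302 -0.0085 0 -6.5"}}

```text
t: 5.12
tool_pos: [0.4177, -0.0451, 0.1749]
orientation: [-2.086, -2.347, 0.001]
force: [-0.1, -0.4, -4.3]
opening: 0.026
gripper_force: 44.8
```

{"op": "servo_tool", "data": {"plan": "0 0 0 0; 0 0 0 0; 0 0 0 0; 0 0 0 0"}}

```text
t: 5.45
tool_pos: [0.4185, -0.0482, 0.1759]
orientation: [-2.091, -2.344, 0.001]
force: [0.7, 0.2, -3.3]
opening: 0.026
gripper_force: 44.8
```

```bash
python3 - <<'E'
from h import *
go(.419,-.047,.110,6.5)
im=np.hstack([eyes.read_camera(n)["image"][y:y+260,x:x+360] for n,y,x in(("top",120,180),("wrist",60,100))])
cv2.imwrite("pics/p2.png",im)
E
```

```text
t 5.45 pos [ 0.4185 -0.0482  0.1759] q6 -0.35 tilt 0.0005 shift [0.0011 0.0007 0.0659] turn 0.02 force [ 0.7  0.2 -3.3] open 0.0260
```

View pics/p2.png

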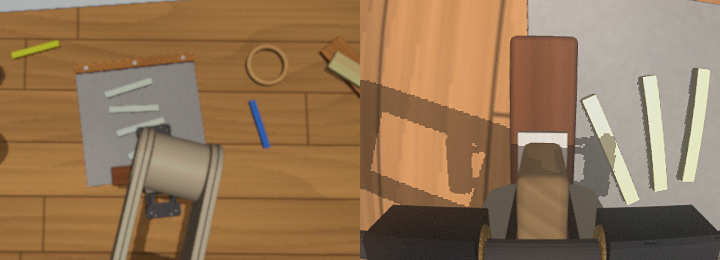

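The rake hangs behind the nearest rod, parallel to the board's near edge (wrist crop: head at x 511–578, rod corner at (583,97)). Lowering it and combing.

{"op": "servo_tool", "data": {"plan": "0 0 0.01 0; 0 0 0.02 0; 0 0 0.03 0; 0 0 0.04 0; 0 0 0.05 0; 0 0 0.058 0; 0 0 0.062 0; 0 0 0.065 0; 0 0 0.065 0; 0 0 0.065 0"}}

```text
t: 6.38
tool_pos: [0.4188, -0.0472, 0.1114]
orientation: [2.09, 2.346, 0.0]
force: [0.5, 0.4, -2.0]
opening: 0.0257
gripper_force: 44.8
```

{"op": "servo_tool", "data": {"plan": "0 0.005 0 0; 0 0.01 0 0; 0 0.015 0 0; 0 0.02 0 0; 0 0.025 0 0; 0 0.03 0 0; 0 0.035 0 0; 0 0.04 0 0; 0 0.045 0 0; 0 0.05 0 0; 0 0.055 0 0; 0 0.06 0 0"}}

```text
t: 7.38
tool_pos: [0.4787, -0.0402, 0.1111]
orientation: [-2.09, -2.346, 0.0]
force: [-0.2, 0.1, -3.7]
opening: 0.0256
gripper_force: 44.8
```

{"op": "servo_tool", "data": {"plan": "0 0.005 0 0; 0 0.01 0 0; 0 0.015 0 0; 0 0.02 0 0; 0 0.025 0 0; 0 0.03 0 0; 0 0.035 0 0; 0 0.04 0 0; 0 0.045 0 0; 0 0.05 0 0; 0 0.055 0 0; 0 0.06 0 0"}}

```text
t: 8.38
tool_pos: [0.5381, -0.0333, 0.1111]
orientation: [-2.09, -2.345, 0.001]
force: [-3.2, -0.0, -1.2]
opening: 0.0256
gripper_force: 44.8
```

```bash
python3 - <<'E'
from h import *
go(.4185+.12*.9936,-.0482+.12*.113,.110,6.5)
im=np.hstack([cv2.resize(eyes.read_camera("scene")["image"][140:280,190:360],(340,280)),cv2.resize(eyes.read_camera("wrist")["image"],(373,280))])
cv2.imwrite("pics/p3.png",im)
E
```

```text
t 8.38 pos [ 0.5381 -0.0333  0.1111] q6 -0.27 tilt 0.0005 shift [-0.0013 -0.0005  0.0011] turn 0.10 force [-3.2 -0.  -1.2] open 0.0256
```

View pics/p3.png

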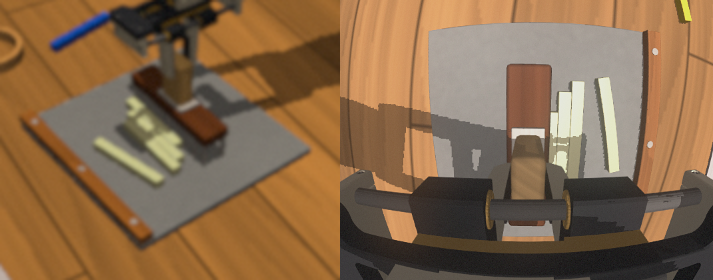

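Combing works: three rods are packed in front of the rake and the fourth is ahead of them, with about 78 mm left to go.

{"op": "servo_tool", "data": {"plan": "0 0.005 0 0; 0 0.01 0 0; 0 0.015 0 0; 0 0.02 0 0; 0 0.025 0 0; 0 0.03 0 0; 0 0.035 0 0; 0 0.04 0 0; 0 0.045 0 0; 0 0.05 0 0; 0 0.055 0 0; 0 0.06 0 0"}}

```text
t: 9.48
tool_pos: [0.5979, -0.0264, 0.1111]
orientation: [-2.09, -2.346, 0.0]
force: [-1.5, 0.3, -3.4]
opening: 0.0256
gripper_force: 44.8
```

{"op": "servo_tool", "data": {"plan": "0 0.002 0 0; 0 0.004 0 0; 0 0.006 0 0; 0 0.008 0 0; 0 0.01 0 0; 0 0.012 0 0; 0 0.0135 0 0; 0 0.015 0 0; 0 0.015 0 0; 0 0.015 0 0"}}

```text
t: 10.32
tool_pos: [0.6125, -0.0247, 0.1112]
orientation: [2.089, 2.346, 0.0]
force: [-0.2, -0.8, -4.2]
opening: 0.0255
gripper_force: 44.8
```

```bash
python3 - <<'E'
from h import *
b=np.array([.5636,-.0355])
p=b+.053*np.array([.9936,.113])+.003*np.array([-.113,.9936])
go(p[0],p[1],.111,6.5)
im=np.hstack([cv2.resize(eyes.read_camera("scene")["image"][140:280,190:360],(340,280)),cv2.resize(eyes.read_camera("wrist")["image"][0:280,160:560],(400,280))])
cv2.imwrite("pics/p4.png",im)
E
```

```text
t 10.32 pos [ 0.6125 -0.0247  0.1112] q6 -0.24 tilt 0.0005 shift [-0.0022  0.0031  0.0002] turn 0.11 force [-0.2 -0.8 -4.2] open 0.0255
```

View pics/p4.png

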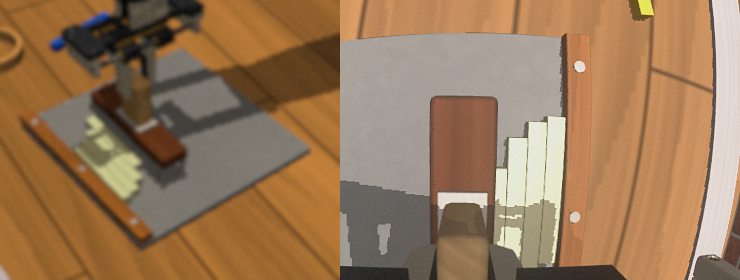

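The four rods are parallel and almost touching the lip. Creeping forward until the force rises.

{"op": "servo_tool", "data": {"plan": "0 0.001 0 0; 0 0.002 0 0; 0 0.003 0 0; 0 0.003 0 0; 0 0.003 0 0; 0 0.003 0 0"}}

```text
t: 10.92
tool_pos: [0.6149, -0.0246, 0.1111]
orientation: [-2.09, -2.346, 0.001]
force: [-5.5, -2.2, 0.6]
opening: 0.0259
gripper_force: 44.9
```

{"op": "servo_tool", "data": {"plan": "0 0.001 0 0; 0 0.002 0 0; 0 0.002 0 0; 0 0.002 0 0; 0 0.002 0 0"}}

```text
t: 11.33
tool_pos: [0.6163, -0.0248, 0.111]
orientation: [-2.089, -2.345, 0.003]
force: [-7.0, -3.1, 2.6]
opening: 0.0259
gripper_force: 44.9
```

The force has risen, so the rods are packed. Backing off, lifting, and returning to the rake's old place, then checking before I let go.

{"op": "servo_tool", "data": {"plan": "0 -0.002 0 0; 0 -0.005 0 0; 0 -0.01 0 0; 0 -0.015 0 0; 0 -0.02 0 0; 0 -0.02 -0.015 0; 0 -0.02 -0.03 0; 0 -0.02 -0.045 0; 0 -0.02 -0.06 0; 0 -0.02 -0.07 0; 0 -0.02 -0.07 0"}}

```text
t: 12.25
tool_pos: [0.5988, -0.0266, 0.1843]
orientation: [2.087, 2.343, 0.004]
force: [-0.0, 0.5, -3.0]
opening: 0.0258
gripper_force: 44.8
```

{"op": "servo_tool", "data": {"plan": "-0.01 -0.01 0 0; -0.035 -0.03 0 0; -0.06 -0.05 0 0; -0.085 -0.07 0 1; -0.11 -0.09 0 2; -0.14 -0.11 0 2.5; -0.17 -0.13 0 3; -0.2 -0.15 0 4; -0.23 -0.165 0 5; -0.26 -0.18 0 5.5; -0.285 -0.195 0 6; -0.3 -0.205 0 6.5"}}

```text
t: 13.25
tool_pos: [0.4255, -0.3505, 0.1796]
orientation: [-2.221, -2.22, 0.002]
force: [0.1, -0.2, -3.7]
opening: 0.0257
gripper_force: 44.8
```

{"op": "servo_tool", "data": {"plan": "0 0 0 0; 0 0 0 0; 0 0 0 0"}}

```text
t: 13.5
tool_pos: [0.4277, -0.3474, 0.1801]
orientation: [-2.218, -2.222, -0.001]
force: [0.8, 0.8, -2.6]
opening: 0.0257
gripper_force: 44.8
```

```bash
python3 - <<'E'
from meas import *
go(.4275,-.365,.181,0)
c=eyes.read_camera("top"); im=c["image"]
o=np.hstack([cv2.resize(im[165:312,245:400],(420,398)),cv2.resize(eyes.read_camera("scene")["image"][140:280,190:360],(380,313))[:398] if 0 else cv2.resize(eyes.read_camera("scene")["image"][110:280,190:360],(380,398))])
cv2.imwrite("pics/p5.png",o)
hsv=cv2.cvtColor(im,cv2.COLOR_BGR2HSV)
for r in rods(c): print(r)
E
```

```text
t 13.50 pos [ 0.4277 -0.3474  0.1801] q6 -0.78 tilt 0.0018 shift [-0.0176 -0.0002 -0.001 ] turn 0.09 force [ 0.8  0.8 -2.6] open 0.0257
(array([421.7, -39.7]), [[397.0, -26.0], [422.0, -68.0], [447.0, -53.0], [421.0, -11.0]], 61.5)
(array([481.1,  52. ]), [[385.0, 106.0], [401.0, -24.0], [578.0, -2.0], [562.0, 128.0]], 2171.0)
(array([668.6, -22.3]), [[625.0, 62.0], [647.0, -115.0], [712.0, -106.0], [690.0, 70.0]], 1134.0)
```

View pics/p5.png

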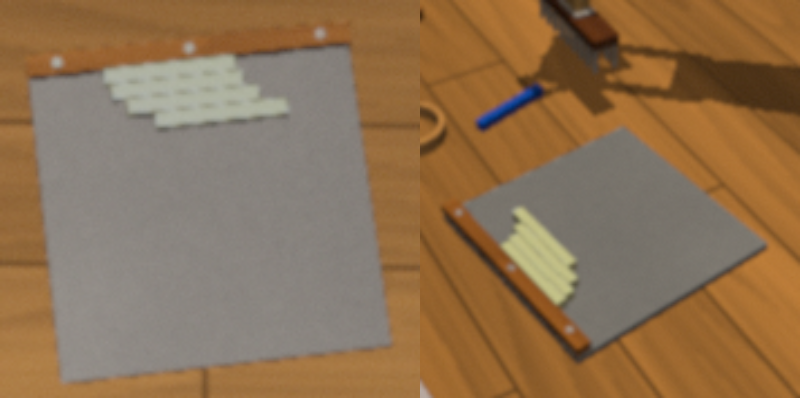

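The four rods lie packed against the lip (65 mm thick block, 7°, matching the board). Setting the rake down.

{"op": "servo_tool", "data": {"plan": "0 0 0.015 0; 0 0 0.03 0; 0 0 0.045 0; 0 0 0.06 0; 0 0 0.07 0; 0 0 0.076 0; 0 0 0.08 0; 0 0 0.082 0; 0 0 0.083 0; 0 0 0.0835 0; 0 0 0.0835 0; 0 0 0.0835 0"}}

```text
t: 14.6
tool_pos: [0.4286, -0.3484, 0.0983]
orientation: [2.219, 2.223, 0.0]
force: [0.3, 0.5, -2.4]
opening: 0.0254
gripper_force: 44.8
```

{"op": "servo_tool", "data": {"plan": "0 0 0.001 0; 0 0 0.0015 0; 0 0 0.002 0; 0 0 0.0025 0; 0 0 0.0025 0; 0 0 0.0025 0"}}

```text
t: 15.1
tool_pos: [0.4285, -0.3483, 0.0961]
orientation: [2.219, 2.223, -0.0]
force: [-2.3, 2.2, 5.9]
opening: 0.0257
gripper_force: 44.8
```

Contact with the bench; releasing.

{"op": "servo_tool", "data": {"plan": "0 0 0 0; 0 0 0 0; 0 0 0 0; 0 0 0 0; 0 0 0 0; 0 0 0 0; 0 0 0 0; 0 0 0 0; 0 0 0 0; 0 0 0 0; 0 0 0 0; 0 0 0 0", "grip": -1}}

```text
t: 16.1
tool_pos: [0.4283, -0.348, 0.0951]
orientation: [-2.219, -2.223, -0.0]
force: [-0.0, 0.6, -0.3]
opening: 0.0926
gripper_force: 0.0
```

{"op": "servo_tool", "data": {"plan": "0 0 -0.008 0; 0 0 -0.02 0; 0 0 -0.035 0; 0 0 -0.05 0; 0 0 -0.065 0; 0 0 -0.08 0; 0 0 -0.095 0; 0 0 -0.11 0; 0 0 -0.12 0; 0 0 -0.12 0; 0 0 -0.12 0; 0 0 -0.12 0"}}

```text
t: 17.1
tool_pos: [0.428, -0.3478, 0.2145]
orientation: [-2.219, -2.223, 0.0]
force: [-0.3, 0.4, -0.4]
opening: 0.093
gripper_force: 0.0
```

```bash
python3 - <<'E'
from h import *
go(.4275,-.348,.216,0)
o=np.hstack([cv2.resize(eyes.read_camera("scene")["image"][100:280,190:360],(340,360)),cv2.resize(eyes.read_camera("wrist")["image"][:360],(460,296))[:296].copy() if 0 else cv2.resize(eyes.read_camera("wrist")["image"],(460,360))])
cv2.imwrite("pics/p6.png",o)
E
```

```text
t 17.10 pos [ 0.428  -0.3478  0.2145] q6 -0.78 tilt 0.0008 shift [-0.0002 -0.0005 -0.0015] turn 0.11 force [-0.3  0.4 -0.4] open 0.0930
```

View pics/p6.png

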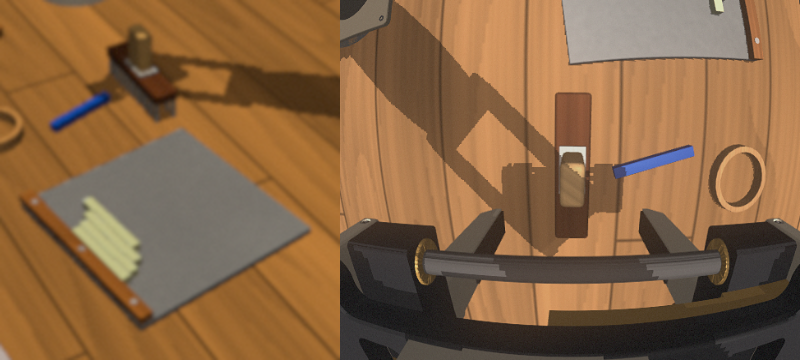

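The rake stands upright on the bench, clear of the board and released. The rods are still packed at the lip.

```bash
python3 -c "
from plant import robot
print(robot.close_job())"
```

```text
the job is handed in; nothing more can be done
None
```

The four rods lie flat and packed in parallel rows against the lip, the rake stands upright and released on the bench clear of the board, and the job was handed in about 17 s into the 54 s limit; the hand-in gave no verdict.

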